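Load the third vial and hold the balance's recessed tare button down

TASK

Complete the load on the balance: take the capped vial lying on the little grey rest and saddle it in the gap on top of the two vials lying in the steel pan, squarely along them, and let go of it. Then take the thin stylus out of its stand, reach its steel point through the small round hole in the balance's front panel, press the recessed tare button fully down and keep it down: finish while still gripping the stylus and holding the button. Leave the other things on the bench where they are.

Things in the scene. Friction and masses are not known exactly. Their poses are not given: they have to be found in the camera images.
- balance: White laboratory balance fixed to the bench, 240 (x) x 180 (y) x 55 high. Origin: centre of its underside. Its front panel (top face 50 above the bench, with a dark display and, in a square grey frame, the button hole) is the 80 mm at -x, towards the robot; a small steel pan is on the rear part. Turned by up to 0.4 rad about z.
- pan (a point): Centre of the pan's floor, 64 above the bench; axes as the balance. The pan is 82 (x) x 68 (y) outside, with rims 8 high along its two long sides and 5 high at its ends.
- saddle (a point): Where the middle of the third vial belongs: on top of the two vials in the pan, over the gap between them, 102 above the bench; axes as the balance. The third vial lies along the balance's x. The tops of the two lower vials are 10 below this point, 14.5 either side: fingertips reaching more than about 7 below the middle of the vial come down on the lower vials.
- aperture (a point): Centre of the mouth of the round hole in the front panel: 14 in diameter, vertical, rim chamfered 2, at x -80, y +50 of the balance, 50 above the bench. Fingers do not fit in. The button's top lies 22 below this point.
- tare_button (a joint): Travel of the recessed tare button, straight down: 0 up, 0.005 m fully down (end stop). A spring pushes it up with 1.5 N at the start and 5 N fully down; it comes back up when let go.
- button_top (a point): Centre of the button's flat dark grey top (14 across), moves with the button.
- vial: The vial to load: a capped amber glass vial with a white cap, a cylinder 28 in diameter and 61 long (cap as wide as the glass), lying. Origin at its middle, x along its axis towards the cap. About 40 g. It starts on the rest, its axis 20 above the bench.
- rest: Grey plastic plate, fixed, 75 (x) x 45 (y) x 6 high, with two ridges 3 higher along x, 24 apart over their outsides, between which the vial lies along the plate's x, middle over middle. Origin: centre of its underside.
- vial_left: One of the two vials already lying in the pan, same as the other vials; at y +14.5 of the pan, along the balance's x. Loose. Origin at its middle.
- vial_right: The other vial lying in the pan, at y -14.5 of the pan. Loose. Origin at its middle.
- stylus: Stylus, standing upright: a round grey plastic handle 14 in diameter and 80 long above a steel pin 6 in diameter and 45 long. Origin at the point of the pin (lower end), z up along it to the handle; the middle of the handle is 85 from the point. About 30 g. It hangs by the shoulder of the handle in its stand, point 3 above the bench, and lifts straight out.
- stand: Aluminium block of the stylus, fixed, 50 x 50 x 48 high, with a vertical hole 9 in diameter through its middle. Origin: centre of its underside.
- pen_stand: Like the stylus's stand, fixed, but with a hole 20 in diameter that holds the marker. The two stands may have changed places.
- marker: Bystander: marker pen, 18 in diameter and 130 long, standing in its stand; white with a blue cap; too thick for the button hole. Origin at its lower end.
- spare_far: Bystander: a vial like the others but standing upright, left and beyond the balance. Origin: centre of its underside.
- spare_near: Bystander: a vial standing upright, left and nearer to the robot. Origin: centre of its underside.
- beaker: Bystander: glass beaker, 68 in diameter, 90 high, right and beyond the balance. Origin: centre of its underside.
- dish: Bystander: flat white dish, 90 in diameter, 14 high, to the right, near the robot. Origin: centre of its underside.
Mind the look-alikes: they are no part of the job. What is shaped like the vial but blue or yellow is not meant.

How it is judged:
By the outcome, as a careful person would: the job done as asked, in the order asked, and still so for the second after the job is handed in, while the arm keeps its last pose, push and grip.
It also fails if it takes over 53 s, if anything falls off the work surface, if the arm or the gripper's body presses on something with over 40 N, if the wrist force passes 120 N, or if a joint passes its speed limit or range.

ROBOT

A 6-joint arm with a two-finger parallel gripper is mounted at the origin on the work surface. World frame = base frame: x ahead of the robot, y to its left, z up, the work surface at z = 0. Lengths are in m, angles in rad, forces in N, time in s.
With the tool pointing down it reaches from about 0.35 to 1 m from the base axis. Payload 7.1 kg.
Tool frame: the origin (TCP) lies between the finger pads; the fingertips stand 8 mm ahead of it and the grasp point (between the pads) lies 11 mm behind it (ctrl.tips_ahead is the distance from the TCP to the fingertips, in m); z points along the fingers, y is the line along which they close (so a half turn about z gives the same grasp; the last joint's range is limited). The gripper opens to 85 mm and grips with 20 to 120 N. Pads are 22 mm wide; open, the fingers measure 114 mm over their backs; the gripper's body (76 mm by 85 mm) begins 54 mm behind the grasp point. The pads swing forward as they close: fully open they stand 13 mm farther back than shut.
Start: joints at [1.228, 0.423, 1.63, -0, 1.089, -0.019], TCP at [0.199, 0.593, 0.211] pointing down, gripper open.
Joint ranges: [-3, 3], [-0.9, 2.11], [0.09, 2.58], [-1.31, 4.45], [0.11, 2.69], [-2.54, 2.54]. Speed limits (rad/s): [2.39, 2.39, 3.01, 3.14, 3.14, 3.14].

INTERFACE

Orientations are given as a rotation vector (axis times angle).
In Python, from rig import ctrl, cams, finish_job, nets gives the robot as it stands.
- The arm moves only by the tool play_rows, never from a script. Its arguments are lists of equal length, an entry for each row: "travel": the shift along the tool's x, y, z in units of 50 mm (1.0 is 50 mm), a list of three; "yaw": the turn about the tool's z in units of 8 degrees (1.0 is 8 degrees); "gripper": the finger opening in mm, from 0 to 85.4. A call has 1 to 12 rows; each row shifts and turns the commanded pose from where the row before left it, along the tool's axes as they then stand; what a row does not reach is not made up. A row lasts 1/10 s, in which the tool goes at most 50 mm and 8.59 degrees, less where a joint would pass 70% of its speed; a pose out of reach is approached as far as the arm can. A call is refused whole if a number of a shift passes 1 or a number of a turn 1, either way. A call with a gripper value outside its range is refused whole. The fingers move at their own pace and stop on an object; "force" is the grip in N (left out, the last holds). Time passes only in rows, so rows that do not move let the fingers close. It gives the time, the measured TCP pose, the force, the opening and the grip force at its end, in the units of the state.
- ctrl.get_state(): the state, without advancing time (a new reading comes with each control period).
- cams.camera(name): name is "scene" or "top" or "wrist"; returns a dict with "pixels" (420x560x3 uint8, blue, green, red), "camera_matrix" (3x3 intrinsics, pixels), "extrinsics" (4x4, takes a point from camera to world coordinates). Camera axes: x right, y down, z forward; pixel columns grow to the right and rows downward; lengths in m; the calibration is good to about 2 mm. A picture is of the moment at which its call begins. There is no depth.
- finish_job(): hands the job in; it is judged then, once.
Trained networks look in the newest picture that a camera, given by its name, has taken for a name from the list of things; names that differ only in an ending like _2 or _b are one class to them, and where a whole thing is asked for, a point or a joint stands for the part that bears it (a point fixed in the world has none). Each returns a list of dicts, best first, with "score" (0 to 1); they miss things now and then, are a little off and sometimes report something else, mostly with a low value. They report only what shows in the picture. A call takes as long as a camera call. They do not tell look-alikes from the thing itself.
- nets.find_in(camera, query): "at" ([x, y, z] in m, in world coordinates, good to about 4 mm: the middle of the surface that is visible of it).
- nets.trace(camera, query): "region" (420x560 bool, what is visible of it).
- nets.mark_of(camera, query): "at" ([x, y, z] in m, in world coordinates, good to about 4 mm: a listed point, or the origin of a listed thing).
The state is a dict: "t": time; "joint_pos": joint angles; "qd": joint speeds; "effort": joint torques, N m; "tool_pos": TCP position; "tcp_rot": TCP orientation; "force": force on the tool from outside, world axes, zero at the start; "moment": the same for the moment, N m; "finger_gap": finger opening in m; "gripper_force": force on a finger pad.
Only numpy, scipy, OpenCV 4.12 (cv2) and the standard library are available. Lean on these libraries where they do the work, as an engineer would, in place of code of your own. Each camera call takes 0.05 s, during which the arm holds its last target. There are 200 camera calls.

## Working session

There is one attempt and no reset: what is moved stays moved. The work goes in short steps, Python scripts to look and compute and a tool call to move; the robot and the scene stay as the last step left them, time stands still between calls to the robot, and variables do not carry over. Pictures are saved under pics/ and viewed, at most 10 in all, crops included, and the job is handed in when it is done.

Besides the shell and the picture viewer there is one more tool, called after "Emit:" as name([rows], argument=value, ...), one row to a line, values as JSON. play_rows: Moves the arm, as the interface text tells. Its arguments: {"type":"object","properties":{"travel":{"type":"array"},"yaw":{"type":"array"},"gripper":{"type":"array"},"force":{"type":"number"}},"required":["travel","yaw","gripper"]}

```bash
mkdir -p pics; cat > h.py <<'E'
import numpy as np,cv2
from rig import ctrl,cams,nets,finish_job
from scipy.spatial.transform import Rotation as R
def snap(n,f=None):
    c=cams.camera(n)
    if f: cv2.imwrite('pics/'+f,c['pixels'])
    return c
def proj(c,p):
    T=np.linalg.inv(c['extrinsics']);q=T[:3,:3]@np.array(p)+T[:3,3];u=c['camera_matrix']@q;return u[:2]/u[2]
def ray(c,uv,z):
    d=c['extrinsics'][:3,:3]@np.linalg.inv(c['camera_matrix'])@np.array([uv[0],uv[1],1.]);o=c['extrinsics'][:3,3]
    return o+d*(z-o[2])/d[2]
E
python3 - <<'E'
from h import *
np.set_printoptions(precision=4,suppress=True)
im=[]
for n in ['top','scene']:
    c=snap(n,n+'0.png'); print(n,c['extrinsics'][:3,3],c['camera_matrix'][0,0])
    for q in ['balance','pan','saddle','aperture','vial','rest','vial_left','vial_right','stylus','stand','pen_stand','marker','spare_near','spare_far','beaker','dish']:
        for r in nets.mark_of(n,q)[:3]: print(q,np.round(r['at'],4),round(r['score'],2),np.round(proj(c,r['at'])))
s=ctrl.get_state();print(s['tool_pos'],s['tcp_rot'],R.from_rotvec(s['tcp_rot']).as_matrix(),s['t'])
E
```

```text
top [0.3812 0.0389 0.9501] 399.5495988237046
balance [0.5862 0.0327 0.0003] 0.59 [274. 194.]
pan [0.6258 0.0447 0.0643] 0.62 [269. 172.]
saddle [0.6291 0.0442 0.1017] 0.59 [269. 166.]
saddle [0.6361 0.0276 0.0755] 0.46 [277. 166.]
aperture [0.4942 0.0623 0.0515] 0.78 [261. 229.]
vial [0.5734 0.3389 0.0148] 0.82 [146. 198.]
vial [0.4448 0.3156 0.0191] 0.8 [152. 252.]
vial [0.3264 0.3164 0.0121] 0.63 [150. 304.]
rest [ 0.4458  0.3159 -0.0035] 0.86 [155. 252.]
vial_left [0.623  0.0608 0.0804] 0.65 [262. 171.]
vial_right [0.6367 0.0289 0.0778] 0.7 [276. 165.]
stylus [0.5818 0.032  0.003 ] 0.44 [275. 196.]
stylus [ 0.4661 -0.3138  0.0046] 0.42 [420. 244.]
stand [ 0.4701 -0.3119 -0.001 ] 0.57 [419. 243.]
stand [ 0.7138 -0.2902  0.0004] 0.53 [404. 145.]
pen_stand [ 0.5642 -0.3049 -0.0008] 0.58 [413. 204.]
pen_stand [0.6234 0.046  0.062 ] 0.31 [269. 173.]
marker [ 0.5598 -0.3044 -0.0027] 0.74 [413. 206.]
spare_near [0.6354 0.029  0.0769] 0.62 [276. 166.]
spare_near [0.374  0.2333 0.0004] 0.5 [188. 283.]
spare_near [ 0.4478  0.3153 -0.0057] 0.23 [155. 251.]
spare_far [0.7123 0.2507 0.0034] 0.
[... 757 characters left out ...]
.46 [206. 172.]
stand [ 0.4649 -0.3114 -0.0004] 0.65 [207. 172.]
stand [ 0.7111 -0.2941  0.0003] 0.19 [151. 227.]
pen_stand [ 0.5585 -0.3064  0.0035] 0.58 [187. 190.]
marker [ 0.5628 -0.2997  0.0023] 0.45 [188. 192.]
spare_far [ 0.7098  0.2447 -0.0021] 0.59 [323. 332.]
spare_far [ 0.4693 -0.3118  0.0003] 0.26 [206. 172.]
beaker [ 0.7132 -0.2944  0.0007] 0.77 [151. 227.]
beaker [0.4431 0.3146 0.0033] 0.24 [403. 262.]
beaker [ 0.3743 -0.2076  0.0007] 0.21 [252. 167.]
dish [ 0.4672 -0.3112  0.0029] 0.72 [206. 171.]
dish [ 0.3749 -0.2089 -0.0006] 0.57 [252. 168.]
[0.1988 0.5925 0.2108] [-0.5064 -3.1005  0.0001] [[-0.948   0.3182 -0.    ]
 [ 0.3182  0.948  -0.0001]
 [ 0.     -0.0001 -1.    ]] 1.7
```

View pics/top0.png

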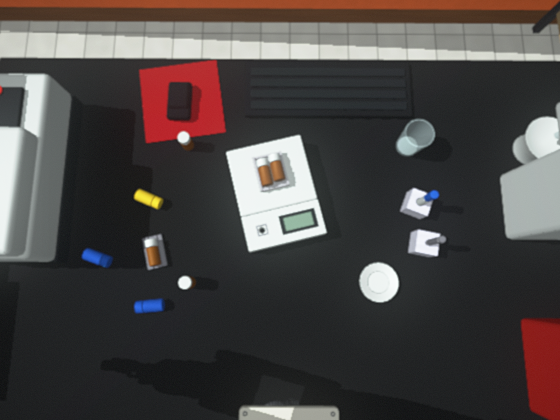

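View pics/scene0.png

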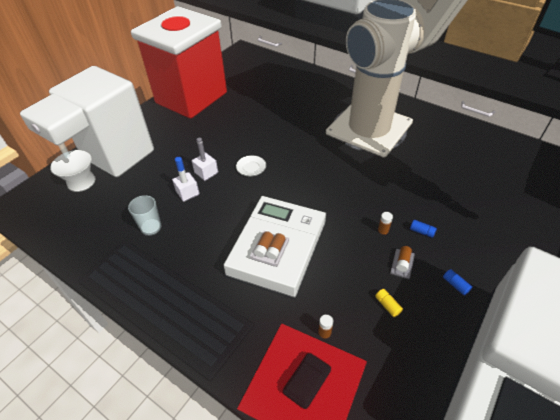

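Top view: the candidates for the vial are amber with a white cap on the grey rest (152,252), yellow (148,199), blue (97,257) and blue (149,306). The amber one on the rest is the one meant. The thin grey stylus is at (430,242) and the blue-capped marker at (425,200). I'll confirm this in one enlarged crop and measure the angles.

```bash
python3 - <<'E'
from h import *
np.set_printoptions(precision=4,suppress=True)
c=snap('top');I=c['pixels']
def crop(x,y,w,h,k): return cv2.resize(I[y:y+h,x:x+w],(w*k,h*k),interpolation=cv2.INTER_CUBIC)
a=crop(130,225,50,55,5);b=crop(225,130,105,125,4);d=crop(395,180,50,80,5)
H=500;pad=lambda m:cv2.copyMakeBorder(m,0,H-m.shape[0],0,5,cv2.BORDER_CONSTANT)
cv2.imwrite('pics/crop0.png',np.hstack([pad(x) for x in (a,b,d)]))
for q,z in [('balance',.05),('rest',.006),('vial',.02),('vial_left',.078),('pan',.07)]:
    for r in nets.trace('top',q)[:3]:
        cn=max(cv2.findContours(r['region'].astype(np.uint8),0,2)[0],key=cv2.contourArea)
        P=cv2.boxPoints(cv2.minAreaRect(cn)); W=np.array([ray(c,p,z)[:2] for p in P])
        e=W[1]-W[0],W[2]-W[1]
        print(q,round(r['score'],2),W.mean(0),[(round(np.hypot(*v),4),round(np.degrees(np.arctan2(v[1],v[0])),1)) for v in e])
for n in ['top','scene']:
    c=snap(n);I=c['pixels']
    for q in ['aperture','stylus']:
        r=nets.trace(n,q)
        print(n,q,[(round(t['score'],2),t['region'].sum(),np.argwhere(t['region']).mean(0)[::-1]) for t in r[:2]])
E
```

```text
balance 0.84 [0.5816 0.0296] [(np.float64(0.1861), np.float64(-75.8)), (np.float64(0.2475), np.float64(-167.8))]
rest 0.82 [0.4458 0.3128] [(np.float64(0.0483), np.float64(-78.9)), (np.float64(0.0775), np.float64(-166.4))]
vial 0.86 [0.3221 0.3127] [(np.float64(0.0589), np.float64(-89.7)), (np.float64(0.0264), np.float64(-176.9))]
vial 0.83 [0.57   0.3322] [(np.float64(0.0282), np.float64(-17.3)), (np.float64(0.0705), np.float64(-111.0))]
vial 0.76 [0.4303 0.4414] [(np.float64(0.0264), np.float64(-13.7)), (np.float64(0.0689), np.float64(-107.6))]
vial_left 0.81 [0.6203 0.0547] [(np.float64(0.0294), np.float64(-77.9)), (np.float64(0.0681), np.float64(-168.7))]
vial_left 0.36 [0.4393 0.2964] [(np.float64(0.0271), np.float64(-78.2)), (np.float64(0.0597), np.float64(-165.6))]
pan 0.91 [0.5766 0.0289] [(np.float64(0.1853), np.float64(-76.0)), (np.float64(0.2446), np.float64(-168.1))]
top aperture [(0.57, np.int64(7376), array([276.1349, 196.1006])), (0.55, np.int64(930), array([414.9946, 137.6355]))]
top stylus [(0.55, np.int64(122), array([435.8197, 240.4344]))]
scene aperture [(0.97, np.int64(6313), array([275.7869, 246.6314])), (0.31, np.int64(454), array([204.3194, 166.2489]))]
scene stylus [(0.67, np.int64(133), array([200.6767, 148.9699]))]
```

View pics/crop0.png

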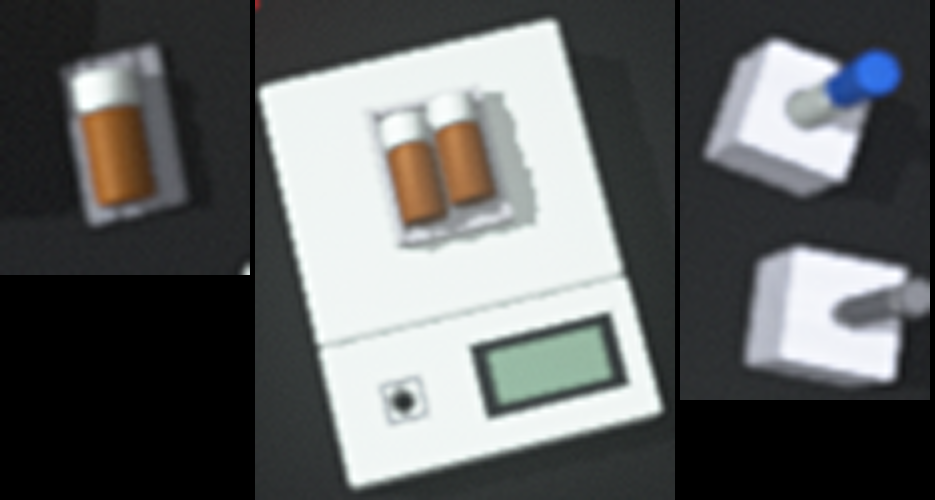

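Confirmed: the amber vial with the white cap is on the rest, and its axis is about 13.5° from x. The balance is turned about 12.8°. The hole is at top-camera pixel (262,230). Moving above the vial.

Emit:
play_rows([
  [0,0,0],
  [0,0,0],
  [0,0,0],
  [0,0,0],
  [-0.44,-0.82,0],
  [-0.44,-0.82,0],
  [-0.44,-0.82,0],
  [-0.44,-0.82,0],
  [-0.44,-0.82,0],
  [-0.44,-0.82,0],
  [-0.44,-0.82,0],
  [-0.44,-0.82,0],
], yaw=[-1,-1,-1,-1,0,0,0,0,0,0,0,0], gripper=[85,85,85,85,85,85,85,85,60,60,60,60], force=25)

```text
t: 3.5
tool_pos: [0.4474, 0.3129, 0.2111]
tcp_rot: [-0.368, 3.119, 0.0]
force: [-0.4, 0.6, -0.4]
finger_gap: 0.0601
gripper_force: 0.0
```

```bash
cat >> h.py <<'E'
np.set_printoptions(precision=4,suppress=True)
def st():
    s=ctrl.get_state();M=R.from_rotvec(s['tcp_rot']).as_matrix()
    print('t',round(s['t'],2),'tcp',s['tool_pos'],'yaz',round(np.degrees(np.arctan2(M[1,1],M[0,1])),2),'z',M[:,2],'F',np.round(s['force'],1),'gap',s['finger_gap'],s['gripper_force'],'q',np.round(s['joint_pos'],2))
    return np.array(s['tool_pos']),M
def to(p):
    t,M=st();print('units',M.T@(np.array(p)-t)/.05)
E
python3 - <<'E'
from h import *
print(ray(snap('top'),(262.25,230.5),.05))
c=snap('wrist','w1.png');st();print(c['extrinsics'])
for q in ['vial','rest']:
    for r in nets.mark_of('wrist',q)[:2]: print(q,r['at'],r['score'],proj(c,r['at']))
    for r in nets.trace('wrist',q)[:2]:
        cn=max(cv2.findContours(r['region'].astype(np.uint8),0,2)[0],key=cv2.contourArea)
        P=cv2.boxPoints(cv2.minAreaRect(cn)); W=np.array([ray(c,p,.006 if q=='rest' else .026)[:2] for p in P]);e=W[1]-W[0],W[2]-W[1]
        print(q,round(r['score'],2),W.mean(0),[(round(np.hypot(*v),4),round(np.degrees(np.arctan2(v[1],v[0])),1)) for v in e],P.mean(0))
E
```

```text
[0.4915 0.0599 0.05  ]
t 3.6 tcp [0.4495 0.3109 0.2111] yaz 103.16 z [ 0.0014 -0.0005 -1.    ] F [-0.1  0.4  0. ] gap 0.05977451489071503 0.0 q [ 0.58  0.31  1.8  -0.    1.03 -1.22]
[[-0.2307  0.9356  0.2671  0.3844]
 [ 0.973   0.2229  0.0599  0.2917]
 [-0.0035  0.2737 -0.9618  0.3755]
 [ 0.      0.      0.      1.    ]]
vial [0.3189, 0.3158, 0.0114] 0.91 [318.4251  58.1685]
vial [0.4336, 0.4431, 0.0155] 0.72 [402.7932 196.3504]
vial 0.95 [0.4451 0.3133] [(np.float64(0.0259), np.float64(103.4)), (np.float64(0.0633), np.float64(14.3))] [286.5 180.5]
vial 0.72 [0.4309 0.4405] [(np.float64(0.0262), np.float64(163.4)), (np.float64(0.0684), np.float64(71.1))] [404.4615 195.3077]
rest [0.4465, 0.3129, -0.0017] 0.81 [285.3589 177.9353]
rest 0.79 [0.4478 0.3138] [(np.float64(0.0436), np.float64(103.4)), (np.float64(0.0759), np.float64(14.6))] [286.  179.5]
```

View pics/w1.png

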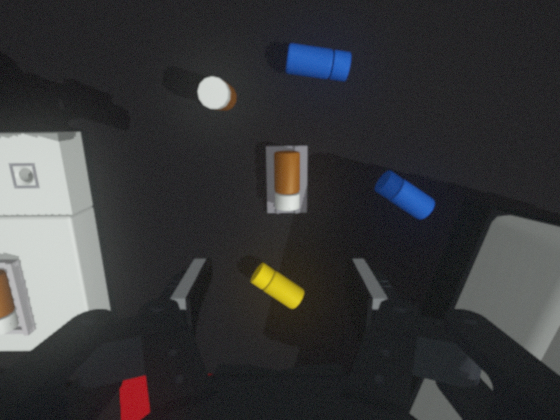

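The wrist view shows the vial on the rest at (287,180), with the blue and yellow decoys clear of it. Lowering to just above the vial.

Emit:
play_rows([
  [0.05,0.06,0.8],
  [0,0,0.8],
  [0,0,0.8],
  [0,0,0.6],
  [0,0,0.2],
  [0,0,0],
], yaw=[0,0,0,0,0,0], gripper=[60,60,60,60,60,60])

```text
t: 4.4
tool_pos: [0.4417, 0.3172, 0.0497]
tcp_rot: [0.37, -3.117, 0.002]
force: [0.1, 1.5, -0.5]
finger_gap: 0.0599
gripper_force: 0.0
```

```bash
python3 - <<'E'
from h import *
print(ctrl.tips_ahead)
c=snap('wrist');to([.4465,.3135,.0215])
for q in ['vial','rest']:
    for r in nets.trace('wrist',q)[:2]:
        cn=max(cv2.findContours(r['region'].astype(np.uint8),0,2)[0],key=cv2.contourArea)
        P=cv2.boxPoints(cv2.minAreaRect(cn)); W=np.array([ray(c,p,.006 if q=='rest' else .026)[:2] for p in P]);e=W[1]-W[0],W[2]-W[1]
        print(q,round(r['score'],2),W.mean(0),[(round(np.hypot(*v),4),round(np.degrees(np.arctan2(v[1],v[0])),1)) for v in e],P.mean(0))
E
```

```text
0.008
t 4.45 tcp [0.4428 0.3176 0.0511] yaz 103.53 z [-0.0003 -0.0001 -1.    ] F [-0.7  0.2  1.5] gap 0.06008250229933779 0.0 q [ 0.6   0.55  1.9   0.    0.7  -1.21]
units [-0.0529 -0.0975  0.5915]
vial 0.87 [0.4297 0.4382] [(np.float64(0.0261), np.float64(166.6)), (np.float64(0.075), np.float64(71.2))] [476.9615 263.3077]
vial 0.81 [0.445 0.313] [(np.float64(0.027), np.float64(103.6)), (np.float64(0.0683), np.float64(14.4))] [273.5 239.5]
rest 0.85 [0.4472 0.3135] [(np.float64(0.0441), np.float64(103.6)), (np.float64(0.0767), np.float64(15.0))] [274. 232.]
```

Emit:
play_rows([
  [-0.05,-0.09,0.3],
  [0,0,0.29],
  [0,0,0],
  [0,0,0],
  [0,0,0],
  [0,0,0],
  [0,0,0],
  [0,0,0],
], yaw=[0,0,0,0,0,0,0,0], gripper=[60,60,60,27,20,20,20,20], force=25)

```text
t: 5.35
tool_pos: [0.4468, 0.3131, 0.0216]
tcp_rot: [-0.368, 3.12, 0.0]
force: [0.2, -0.4, -0.0]
finger_gap: 0.0198
gripper_force: 0.0
```

```bash
python3 - <<'E'
from h import *
to([.4465,.3135,.2])
E
```

```text
t 5.35 tcp [0.4468 0.3131 0.0216] yaz 103.45 z [ 0.0004  0.0003 -1.    ] F [ 0.2 -0.4 -0. ] gap 0.019755803809115128 0.0 q [ 0.59  0.6   1.9   0.    0.64 -1.22]
units [ 0.0019  0.0091 -3.5682]
```

```bash
python3 - <<'E'
from h import *
snap('wrist','w2.png');snap('scene')
c=snap('scene');cv2.imwrite('pics/s2.png',cv2.resize(c['pixels'][200:320,340:480],None,fx=4,fy=4,interpolation=2))
st()
E
```

```text
t 5.5 tcp [0.4467 0.3131 0.0215] yaz 103.45 z [ 0.0002  0.0001 -1.    ] F [0.1 0.2 0.4] gap 0.019856390675124746 0.0 q [ 0.59  0.6   1.9   0.    0.64 -1.22]
```

View pics/w2.png

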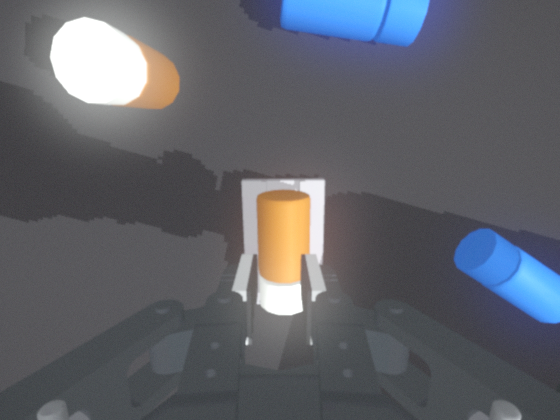

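View pics/s2.png

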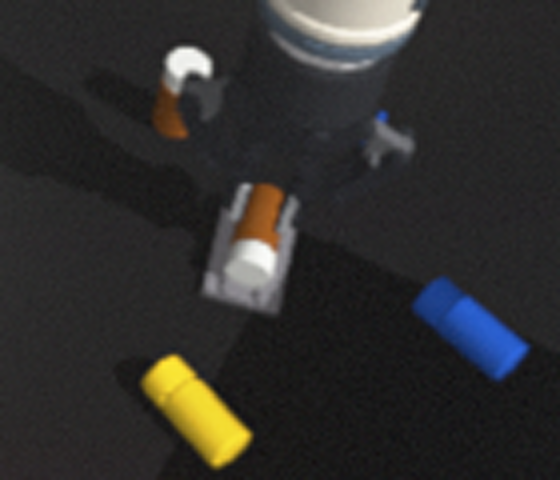

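```bash
python3 - <<'E'
from h import *
c=snap('wrist');t,M=st();print(c['camera_matrix'])
for dz in (.008,0,-.011,-.03,-.05):
    print(dz,[np.round(proj(c,t+M@np.array([0,s,dz]))) for s in(-.01,.01)])
print([np.round(proj(c,[.4465,.3135,.02]+M@np.array([x,y,0]))) for x in(-.03,.03) for y in(-.014,.014)])
E
```

```text
t 5.55 tcp [0.4467 0.313  0.0214] yaz 103.45 z [ 0.0001  0.0001 -1.    ] F [-0.2 -0.   0.2] gap 0.020002901401971283 0.0 q [ 0.59  0.6   1.9  -0.    0.64 -1.22]
[[333.2672   0.     278.6461]
 [  0.     333.2672 213.3265]
 [  0.       0.       1.    ]]
0.008 [array([264., 248.]), array([300., 248.])]
0 [array([263., 254.]), array([301., 254.])]
-0.011 [array([262., 262.]), array([302., 262.])]
-0.03 [array([260., 280.]), array([305., 280.])]
-0.05 [array([257., 304.]), array([309., 304.])]
[array([257., 302.]), array([307., 302.]), array([256., 198.]), array([310., 198.])]
```

The fingers straddle the vial but haven't touched it: the reported opening reads lower than the real gap. I'll keep closing until there is contact.

Emit:
play_rows([
  [0,0,0],
  [0,0,0],
  [0,0,0],
  [0,0,0],
  [0,0,0],
  [0,0,0],
], yaw=[0,0,0,0,0,0], gripper=[12,6,0,0,0,0], force=25)

```text
t: 6.15
tool_pos: [0.4467, 0.313, 0.0213]
tcp_rot: [-0.368, 3.12, 0.0]
force: [-0.3, -0.2, 0.1]
finger_gap: 0.0001
gripper_force: 0.0
```

```bash
python3 - <<'E'
from h import *
c=snap('wrist');d=snap('scene');st()
cv2.imwrite('pics/w3.png',np.hstack([cv2.resize(c['pixels'][150:350,180:380],(400,400)),cv2.resize(d['pixels'][215:295,365:445],(400,400),interpolation=2)]))
E
```

```text
t 6.25 tcp [0.4466 0.313  0.0213] yaz 103.45 z [ 0.  0. -1.] F [ 0.2  0.  -1.1] gap 8.452809621700442e-05 0.0 q [ 0.59  0.6   1.9   0.    0.64 -1.22]
```

View pics/w3.png

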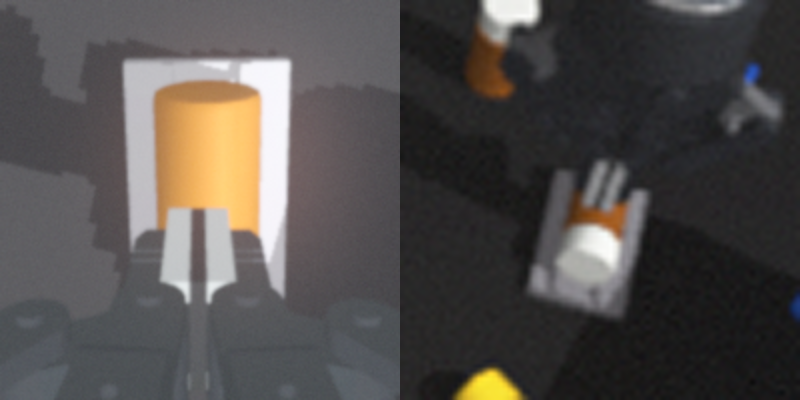

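```bash
python3 - <<'E'
from h import *
c=snap('wrist','w4.png');d=snap('scene');a=snap('top');t,M=st()
for z in (.015,.03,.04,.05,.06,.07):
    for x in(-.011,.011): print(z,x,[np.round(proj(k,np.r_[(t+M@np.array([x,0,0]))[:2],z]),1) for k in(c,d,a)])
cv2.imwrite('pics/z.png',np.hstack([cv2.resize(c['pixels'][220:300,240:320],(400,400),interpolation=2),cv2.resize(d['pixels'][235:275,385:425],(400,400),interpolation=2)]))
E
```

```text
t 6.4 tcp [0.4466 0.313  0.0213] yaz 103.45 z [-0. -0. -1.] F [-0.9  0.1 -0.7] gap -3.905374257601836e-05 0.0 q [ 0.59  0.6   1.9  -0.    0.64 -1.22]
0.015 -0.011 [array([281.6, 267.7]), array([401.5, 263.3]), array([153. , 246.3])]
0.015 0.011 [array([281.8, 230.3]), array([403.1, 256.3]), array([154.6, 255.5])]
0.03 -0.011 [array([281.9, 280.1]), array([402.8, 259.8]), array([151.1, 245.8])]
0.03 0.011 [array([282. , 239.9]), array([404.4, 252.8]), array([152.7, 255.1])]
0.04 -0.011 [array([282. , 289.7]), array([403.6, 257.5]), array([149.8, 245.4])]
0.04 0.011 [array([282.2, 247.4]), array([405.2, 250.5]), array([151.4, 254.9])]
0.05 -0.011 [array([282.2, 300.4]), array([404.5, 255.1]), array([148.4, 245. ])]
0.05 0.011 [array([282.4, 255.8]), array([406.1, 248.1]), array([150.1, 254.6])]
0.06 -0.011 [array([282.4, 312.7]), array([405.3, 252.7]), array([147.1, 244.6])]
0.06 0.011 [array([282.6, 265.4]), array([407. , 245.6]), array([148.8, 254.3])]
0.07 -0.011 [array([282.7, 326.6]), array([406.2, 250.2]), array([145.7, 244.2])]
0.07 0.011 [array([282.9, 276.5]), array([407.9, 243.1]), array([147.4, 254. ])]
```

View pics/z.png

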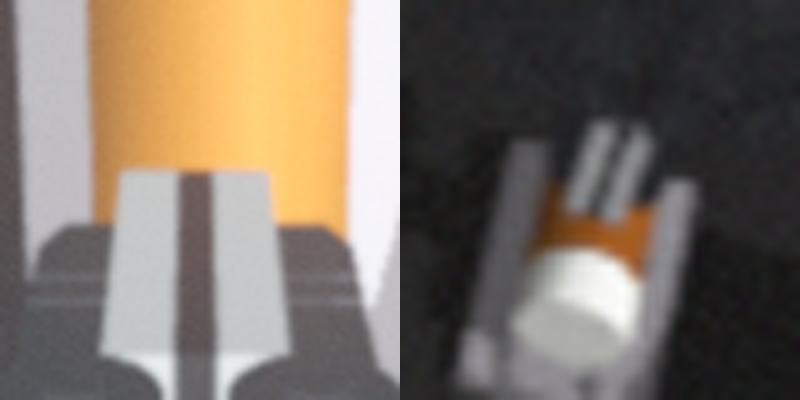

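The reported TCP is misleading. By both the wrist and scene cameras the closed tips are at z≈0.045, not 0.013, so the fingers closed above the vial. I'll calibrate by touching the vial top (z=0.034) gently in small steps.

Emit:
play_rows([
  [0,0,0.08],
  [0,0,0.04],
  [0,0,0.02],
  [0,0,0],
], yaw=[0,0,0,0], gripper=[0,0,0,0])

```text
t: 6.8
tool_pos: [0.4464, 0.3128, 0.014]
tcp_rot: [0.368, -3.119, 0.0]
force: [-0.3, -0.9, 0.1]
finger_gap: 0.0001
gripper_force: 0.0
```

Emit:
play_rows([
  [0,0,0.03],
  [0,0,0],
], yaw=[0,0], gripper=[0,0])

```text
t: 7.0
tool_pos: [0.4467, 0.3132, 0.0134]
tcp_rot: [-0.368, 3.12, 0.0]
force: [-1.8, -1.2, 6.2]
finger_gap: 0.0002
gripper_force: 3.3
```

Emit:
play_rows([
  [0,0,0.03],
  [0,0,0],
], yaw=[0,0], gripper=[0,0])

```text
t: 7.2
tool_pos: [0.4468, 0.3134, 0.0131]
tcp_rot: [-0.368, 3.12, 0.001]
force: [-5.5, -2.2, 20.3]
finger_gap: -0.0
gripper_force: 10.7
```

Emit:
play_rows([
  [0,0,-0.2],
  [0,0,0],
  [0,0,0],
  [0,0,0],
  [0,0,0.2],
  [0,0,0.2],
  [0,0,0.1],
  [0,0,0.08],
  [0,0,0],
], yaw=[0,0,0,0,0,0,0,0,0], gripper=[0,48,48,48,48,48,48,48,48])

```text
t: 8.1
tool_pos: [0.4461, 0.3126, -0.0086]
tcp_rot: [0.368, -3.119, 0.001]
force: [-0.1, 0.5, -0.2]
finger_gap: 0.0481
gripper_force: 0.0
```

Emit:
play_rows([
  [0,0,0],
  [0,0,0],
  [0,0,0],
  [0,0,0],
  [0,0,0],
  [0,0,0],
], yaw=[0,0,0,0,0,0], gripper=[34,30,26,20,20,20], force=25)

```text
t: 8.7
tool_pos: [0.4467, 0.3145, -0.0068]
tcp_rot: [-0.367, 3.119, 0.003]
force: [-4.6, 6.5, 3.6]
finger_gap: 0.0268
gripper_force: 24.5
```

Gripped: 24.5 N at an opening of 26.8 mm. Lifting and carrying it over the pan.

Emit:
play_rows([
  [0,0,-0.4],
  [0,0,-0.8],
  [0,0,-0.8],
  [0,0,-0.8],
  [0,0,-0.8],
  [-0.3,-0.8,0],
  [-0.3,-0.9,0],
  [-0.3,-0.9,0],
  [-0.3,-0.9,0],
  [-0.3,-0.9,0],
  [-0.4,-0.9,0],
  [-0.4,-0.8,0],
], yaw=[0,0,0,0,0,0,0,0,0,0,0,0], gripper=[20,20,20,20,20,20,20,20,20,20,20,20])

```text
t: 9.9
tool_pos: [0.6303, 0.0409, 0.1729]
tcp_rot: [-0.367, 3.119, -0.0]
force: [0.0, 1.4, -1.1]
finger_gap: 0.0267
gripper_force: 25.1
```

```bash
python3 - <<'E'
from h import *
st()
c=snap('wrist','w5.png');st()
for q in ['pan','saddle','aperture','balance','vial_left','vial_right']:
    for r in nets.mark_of('wrist',q)[:2]: print(q,np.array(r['at']),round(r['score'],2),np.round(proj(c,r['at'])))
E
```

```text
t 9.9 tcp [0.6303 0.0409 0.1729] yaz 103.41 z [ 0.0007 -0.     -1.    ] F [ 0.   1.4 -1.1] gap 0.026712536092005624 25.078375339508057 q [ 0.05  0.48  1.64 -0.    1.02 -1.76]
t 9.95 tcp [0.635  0.0362 0.1733] yaz 103.28 z [ 0.0055 -0.0023 -1.    ] F [ 4.3 -4.1  0.8] gap 0.026711591238843126 25.072629153728485 q [ 0.04  0.48  1.64 -0.    1.02 -1.76]
pan [0.6297 0.045  0.0662] 0.84 [286. 205.]
aperture [0.4927 0.0609 0.0493] 0.73 [347.  39.]
balance [0.5859 0.0298 0.0028] 0.79 [280. 143.]
balance [ 0.7148  0.2452 -0.0014] 0.26 [438. 300.]
vial_left [0.6229 0.0555 0.0774] 0.84 [301. 203.]
vial_right [0.6301 0.0315 0.0802] 0.93 [270. 206.]
```

View pics/w5.png

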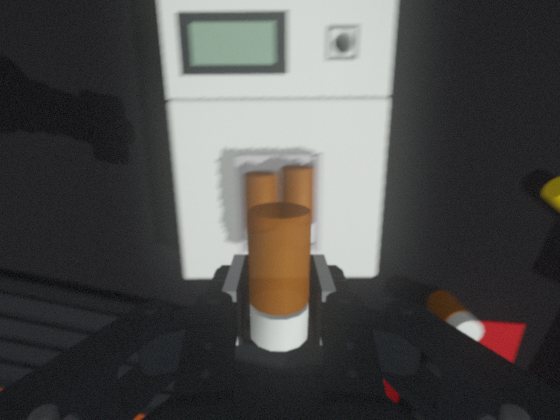

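The wrist view shows the held vial square in the fingers at (280,275), the lower vials at (262,190) and (298,190), and the hole at (343,41). Descending part way, then settling to check.

Emit:
play_rows([
  [0,0,0.4],
  [0,0,0.5],
  [0,0,0.4],
  [0,0,0.1],
  [0,0,0],
  [0,0,0],
  [0,0,0],
], yaw=[0.07,0,0,0,0,0,0], gripper=[20,20,20,20,20,20,20])

```text
t: 10.95
tool_pos: [0.6302, 0.0434, 0.1037]
tcp_rot: [-0.353, 3.12, -0.0]
force: [-0.5, 1.0, -0.7]
finger_gap: 0.0269
gripper_force: 25.1
```

```bash
python3 - <<'E'
from h import *
c=snap('wrist');to([.629,.0435,.0755])
for q in ['pan','saddle','aperture','balance','vial_left','vial_right']:
  for n in ['wrist']:
    for r in nets.mark_of(n,q)[:1]: print(q,np.array(r['at']),round(r['score'],2),np.round(proj(c,r['at'])))
# refine balance pose from the first top picture: fit rectangle outline of top + hole
d=snap('top');I=cv2.imread('pics/top0.png');g=cv2.cvtColor(I,6).astype(float)
from scipy.optimize import minimize
g=cv2.GaussianBlur(g,(0,0),1.0)
def samp(P):
    uv=np.array([proj(d,p) for p in P],np.float32);return cv2.remap(g.astype(np.float32),uv[:,:1],uv[:,1:],1).ravel()
def W(v,xy,z):
    ct,s=np.cos(v[2]),np.sin(v[2]);xy=np.array(xy);return np.c_[v[0]+ct*xy[:,0]-s*xy[:,1],v[1]+s*xy[:,0]+ct*xy[:,1],np.full(len(xy),z)]
ys=np.linspace(-.08,.08,40);xr=np.linspace(-.035,.11,40)
def cost(v):
    e=.004;o=0
    for sg in(-1,1):  # sides
        o+=samp(W(v,[(x,sg*(.09-e)) for x in xr],.055)).mean()-samp(W(v,[(x,sg*(.09+e)) for x in xr],.055)).mean()
    o+=samp(W(v,[(.12-e,y) for y in ys],.055)).mean()-samp(W(v,[(.12+e,y) for y in ys],.055)).mean()
    o-=1.0*(samp(W(v,[(-.04,y) for y in ys],.0525)).mean()-samp(W(v,[(-.044,y) for y in ys],.05)).mean()/2-samp(W(v,[(-.036,y) for y in ys],.055)).mean()/2)
    an=np.linspace(0,6.28,12)
    o+=2*(samp(W(v,[(-.08+.009*np.cos(a),.05+.009*np.sin(a)) for a in an],.05)).mean()-samp(W(v,[(-.08+.004*np.cos(a),.05+.004*np.sin(a)) for a in an],.05)).mean())
    return -o
b=min((minimize(cost,[x,y,t],method='Nelder-Mead',options=dict(initial_simplex=np.array([[x,y,t],[x+.006,y,t],[x,y+.006,t],[x,y,t+.03]]))) for x in(.58,.586) for y in(.029,.035) for t in(.21,.235)),key=lambda r:r.fun)
v=b.x;print('fit',v,np.degrees(v[2]),b.fun,'ap',W(v,[(-.08,.05)],.05))
for p in([.629,.0435],):
    dd=np.array(p)-v[:2];ct,s=np.cos(v[2]),np.sin(v[2]);print('pan in bal',ct*dd[0]+s*dd[1],-s*dd[0]+ct*dd[1])
E
```

```text
t 11.0 tcp [0.6302 0.0433 0.1036] yaz 102.9 z [ 0.002   0.0001 -1.    ] F [ 0.4  0.2 -0.3] gap 0.027401992100537904 25.07192373275757 q [ 0.05  0.56  1.68  0.    0.89 -1.75]
units [0.0228 0.0093 0.5618]
aperture [0.4989 0.0627 0.0474] 0.84 [363.  23.]
balance [ 0.5886  0.0317 -0.0007] 0.85 [278. 152.]
vial_left [0.6225 0.0541 0.0819] 0.78 [302. 231.]
vial_right [0.6303 0.0341 0.0767] 0.88 [266. 233.]
fit [0.5824 0.0324 0.2422] 13.879891094319385 -648.82958984375 ap [[0.4928 0.0617 0.05  ]]
pan in bal 0.04787795149428276 -0.0003711520556595755
```

Emit:
play_rows([
  [0.02,0.01,0.2],
  [0,0,0.2],
  [0,0,0.08],
  [0,0,0],
  [0,0,0],
], yaw=[-0.06,0,0,0,0], gripper=[20,20,20,20,20])

```text
t: 11.85
tool_pos: [0.6283, 0.0433, 0.078]
tcp_rot: [0.366, -3.12, -0.0]
force: [-0.2, -0.2, 0.1]
finger_gap: 0.027
gripper_force: 25.1
```

Emit:
play_rows([
  [0,0,0.04],
  [0,0,0.02],
  [0,0,0],
], yaw=[0,0,0], gripper=[20,20,20])

```text
t: 12.15
tool_pos: [0.6284, 0.0433, 0.0754]
tcp_rot: [-0.366, 3.12, -0.0]
force: [0.0, 0.4, -0.3]
finger_gap: 0.0268
gripper_force: 25.1
```

Emit:
play_rows([
  [0,0,0.02],
  [0,0,0],
], yaw=[0,0], gripper=[20,20])

```text
t: 12.35
tool_pos: [0.6286, 0.0432, 0.075]
tcp_rot: [-0.366, 3.12, -0.0]
force: [-1.1, -0.6, 4.1]
finger_gap: 0.0267
gripper_force: 25.5
```

Emit:
play_rows([
  [0,0,0.02],
  [0,0,0],
], yaw=[0,0], gripper=[20,20])

```text
t: 12.55
tool_pos: [0.6287, 0.0432, 0.0749]
tcp_rot: [-0.366, 3.119, -0.001]
force: [-3.6, -1.6, 11.5]
finger_gap: 0.0268
gripper_force: 26.2
```

Contact with the lower vials. Easing off 1 mm, opening slowly and retreating straight up.

Emit:
play_rows([
  [0,0,-0.025],
  [0,0,0],
  [0,0,0],
  [0,0,0],
  [0,0,0],
  [0,0,0],
  [0,0,-0.2],
  [0,0,-0.5],
  [0,0,-0.8],
  [0,0,-0.8],
  [0,0,-0.8],
], yaw=[0,0,0,0,0,0,0,0,0,0,0], gripper=[20,28,30,33,37,42,42,42,42,42,42])

```text
t: 13.65
tool_pos: [0.6282, 0.0433, 0.2319]
tcp_rot: [-0.366, 3.12, -0.0]
force: [0.5, -0.6, -0.7]
finger_gap: 0.0416
gripper_force: 0.0
```

```bash
python3 - <<'E'
from h import *
c=snap('wrist');c=snap('wrist','w6.png');d=snap('scene','s6.png');t=snap('top','t6.png');st()
cv2.imwrite('pics/j6.png',np.hstack([cv2.resize(c['pixels'][100:400,130:430],(390,500)),cv2.resize(d['pixels'][200:300,220:320],(400,500),interpolation=2)]))
for n,k in(('scene',d),('top',t)):
  for q in ['stylus','stand','aperture','vial_left']:
    for r in nets.mark_of(n,q)[:2]: print(n,q,np.array(r['at']),round(r['score'],2),np.round(proj(k,r['at'])))
# stand region
for n,k in(('top',t),('scene',d)):
  for r in nets.trace(n,'stylus')[:1]:
    y,x=np.nonzero(r['region']);print(n,'stylus px',x.min(),x.max(),y.min(),y.max(),x.mean(),y.mean())
    pts=np.argwhere(r['region'])[:,::-1].astype(np.float32);vx=cv2.fitLine(pts,2,0,.01,.01).ravel();print(vx)
for z in(.048,.128): print(z,proj(t,[.467,-.3125,z]),proj(d,[.467,-.3125,z]))
E
```

```text
t 13.85 tcp [0.6289 0.0434 0.2315] yaz 103.37 z [ 0.0031  0.0001 -1.    ] F [-0.6  0.2 -0.9] gap 0.04227456073890397 0.0 q [ 0.05  0.41  1.6  -0.    1.13 -1.75]
scene stylus [ 0.4672 -0.3113  0.0001] 0.41 [206. 172.]
scene stand [ 0.4643 -0.3126  0.0009] 0.79 [207. 171.]
scene aperture [ 0.3733  0.2284 -0.002 ] 0.57 [383. 230.]
top stylus [ 0.467  -0.3164  0.0034] 0.69 [421. 244.]
top stand [ 0.4664 -0.3141  0.0001] 0.87 [420. 244.]
top aperture [ 0.563  -0.3035  0.0015] 0.59 [413. 204.]
top stylus px 425 444 237 245 434.5655737704918 240.81967213114754
[  0.9748  -0.2232 434.5656 240.8197]
scene stylus px 223 324 197 299 275.8448418612353 247.13164431197217
[  0.6131  -0.79   275.8448 247.1316]
0.048 [426.9108 242.3081] [203.6941 160.076 ]
0.128 [441.7667 238.7027] [199.111  138.7045]
```

View pics/j6.png

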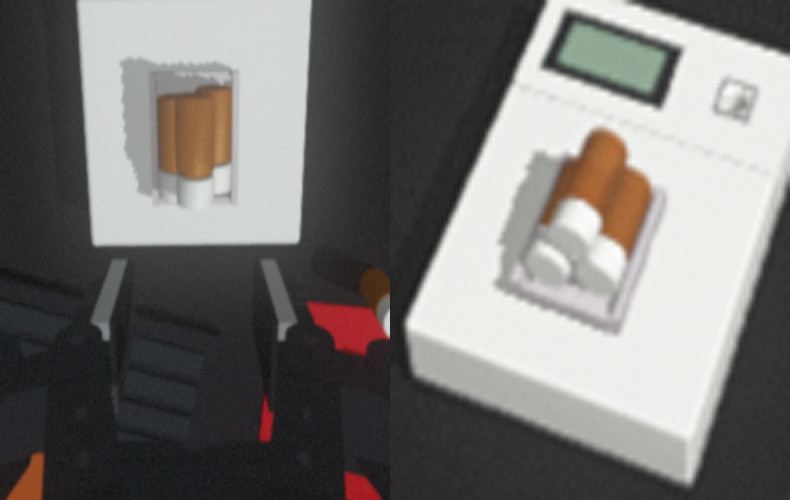

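The vial lies in the gap along the two lower ones and has been released. Now the stylus: the top camera's trace (434,241) agrees with a stylus standing at (0.467, -0.3125).

Emit:
play_rows([
  [0,0,0],
  [0,0,0],
  [0,0,0],
  [0.208,-0.843,0],
  [0.208,-0.843,0],
  [0.208,-0.843,0],
  [0.208,-0.843,0],
  [0.208,-0.843,0],
  [0.208,-0.843,0],
  [0.208,-0.843,0],
  [0.208,-0.843,0],
  [0.208,-0.843,0],
], yaw=[1,1,1,0,0,0,0,0,0,0,0,0], gripper=[50,50,50,50,50,50,50,50,50,50,50,50])

```text
t: 15.55
tool_pos: [0.4654, -0.3137, 0.2296]
tcp_rot: [0.291, 3.128, -0.0]
force: [0.6, -0.3, -0.1]
finger_gap: 0.0498
gripper_force: 0.0
```

Emit:
play_rows([
  [0,0,0],
  [0,0,0],
  [0,0,0],
], yaw=[0,0,0], gripper=[50,50,50])

```text
t: 15.85
tool_pos: [0.4665, -0.3116, 0.2294]
tcp_rot: [-0.291, -3.128, -0.001]
force: [0.4, 0.9, 0.1]
finger_gap: 0.0501
gripper_force: 0.0
```

```bash
python3 - <<'E'
from h import *
c=snap('wrist','w7.png')
for q in ['stylus','stand']:
    for r in nets.mark_of('wrist',q)[:2]: print(q,np.array(r['at']),round(r['score'],2),np.round(proj(c,r['at'])))
for r in nets.trace('wrist','stylus')[:2]:
    reg=r['region'];y,x=np.nonzero(reg);print(r['score'],reg.sum(),x.min(),x.max(),y.min(),y.max(),x.mean(),y.mean())
for z in(.048,.088,.128):print(proj(c,[.467,-.3125,z]))
to([.467,-.3125,.046])
E
```

```text
stylus [ 0.4687 -0.3149  0.0074] 0.69 [278. 182.]
stand [ 0.4658 -0.3151  0.0004] 0.84 [277. 179.]
0.77 478 268 285 183 216 276.6192468619247 199.70083682008368
[279.4195 186.8934]
[279.4827 195.2122]
[279.5637 205.8628]
t 16.05 tcp [ 0.4669 -0.3112  0.2296] yaz 79.47 z [-0.      0.0001 -1.    ] F [ 0.5 -0.5 -0.1] gap 0.050000452700605554 0.0 q [-0.61  0.31  1.76  0.    1.08 -2.  ]
units [-0.0072 -0.025   3.6718]
```

Emit:
play_rows([
  [0,-0.06,0.8],
  [0,0,0.8],
  [0,0,0.8],
  [0,0,0.7],
  [0,0,0.5],
  [0,0,0.07],
  [0,0,0],
], yaw=[0,0,0,0,0,0,0], gripper=[50,50,50,50,50,50,50])

```text
t: 16.75
tool_pos: [0.4659, -0.3146, 0.0458]
tcp_rot: [-0.29, -3.127, -0.001]
force: [-0.1, 0.2, 0.7]
finger_gap: 0.0498
gripper_force: 0.0
```

Emit:
play_rows([
  [0,0,0],
  [0,0,0],
  [0,0,0],
  [0,0,0],
  [0,0,0],
  [0,0,0],
  [0,0,0],
  [0,0,0],
], yaw=[0,0,0,0,0,0,0,0], gripper=[25,18,12,5,5,5,5,5], force=60)

```text
t: 17.55
tool_pos: [0.4668, -0.3153, 0.0475]
tcp_rot: [0.291, 3.126, -0.001]
force: [0.8, 2.5, 6.4]
finger_gap: 0.0122
gripper_force: 58.3
```

Emit:
play_rows([
  [0,0,-0.4],
  [0,0,-0.8],
  [0,0,-0.8],
  [0,0,-0.8],
  [0.109,0.93,0],
  [0.109,0.93,0],
  [0.109,0.93,0],
  [0.109,0.93,0],
  [0.109,0.93,0],
  [0.109,0.93,0],
  [0.109,0.93,0],
  [0.109,0.93,0],
], yaw=[0,0,0,0,0,0,0,0,0,0,0,0], gripper=[5,5,5,5,5,5,5,5,5,5,5,5])

```text
t: 18.75
tool_pos: [0.4916, 0.0603, 0.1869]
tcp_rot: [0.291, 3.127, 0.0]
force: [1.5, -0.6, -0.7]
finger_gap: 0.0124
gripper_force: 58.6
```

Emit:
play_rows([
  [0,0,0.2],
  [0,0,0.2],
  [0,0,0],
  [0,0,0],
], yaw=[0,0,0,0], gripper=[5,5,5,5])

```text
t: 19.15
tool_pos: [0.4912, 0.0572, 0.1658]
tcp_rot: [-0.294, -3.127, 0.001]
force: [0.0, 0.5, 0.2]
finger_gap: 0.0125
gripper_force: 58.7
```

```bash
cat > m.py <<'E'
from h import *
to([.4935,.061,.0475])
for n in('wrist','scene','top'):
    c=snap(n,f'{n}_{ctrl.get_state()["t"]:.2f}.png')
    for q in ['stylus','aperture','tare_button']:
        for r in nets.mark_of(n,q)[:2]: print(n,q,np.array(r['at']),round(r['score'],2),np.round(proj(c,r['at']),1))
    for r in nets.trace(n,'stylus')[:2]:
        y,x=np.nonzero(r['region']);print(' tr',round(r['score'],2),len(x),x.min(),x.max(),y.min(),y.max(),cv2.fitLine(np.c_[x,y].astype(np.float32),2,0,.01,.01).ravel())
    t=np.array(ctrl.get_state()['tool_pos'])
    print(' tcp axis at point, shoulder, top:',[np.round(proj(c,t+[0,0,dz-.0445]),1) for dz in(0,.045,.125)],'ap',proj(c,[.4935,.061,.05]))
E
python3 m.py
```

```text
t 19.15 tcp [0.4912 0.0572 0.1658] yaz 79.26 z [-0.001  -0.0003 -1.    ] F [0.  0.5 0.2] gap 0.012485264655571891 58.67446303367615 q [ 0.09  0.3   1.95 -0.    0.9  -1.29]
units [-0.0331  0.0835  2.3658]
wrist stylus [0.4909 0.0547 0.1248] 0.8 [277.1 228.5]
wrist aperture [0.4996 0.0621 0.0487] 0.81 [287.8 208.9]
wrist aperture [0.3768 0.2309 0.0022] 0.35 [449.4  29.4]Traceback (most recent call last):
  File "m.py", line 6, in <module>
    for r in nets.mark_of(n,q)[:2]: print(n,q,np.array(r['at']),round(r['score'],2),np.round(proj(c,r['at']),1))
             ~~~~~~~~~~~~^^^^^
ValueError: it knows: aperture, balance, beaker, button_top, dish, marker, pan, pen_stand, rest, saddle, spare_far, spare_near, stand, stylus, vial, vial_left, vial_right
```

Emit:
play_rows([
  [-0.03,0.08,0.4],
  [0,0,0.4],
  [0,0,0.25],
  [0,0,0],
  [0,0,0],
], yaw=[0,0,0,0,0], gripper=[5,5,5,5,5])

```text
t: 19.8
tool_pos: [0.4939, 0.0619, 0.1138]
tcp_rot: [-0.292, -3.128, 0.0]
force: [-0.2, 0.5, 0.1]
finger_gap: 0.0125
gripper_force: 58.7
```

```bash
sed -i "s/'tare_button'/'button_top'/" m.py; python3 m.py
```

```text
t 19.8 tcp [0.4939 0.0619 0.1138] yaz 79.34 z [-0.0002 -0.     -1.    ] F [-0.2  0.5  0.1] gap 0.012526334437761574 58.67000699043274 q [ 0.1   0.38  1.98 -0.    0.78 -1.28]
units [ 0.0052 -0.0193  1.3262]
wrist stylus [0.4982 0.0572 0.0712] 0.8 [275.2 234.7]
wrist aperture [0.4961 0.0641 0.0477] 0.65 [284.4 219.5]
wrist button_top [0.4936 0.0613 0.029 ] 0.47 [279.9 210.1]
 tr 0.61 4575 255 302 226 369 [  0.0022  -1.     278.5167 311.4752]
 tcp axis at point, shoulder, top: [array([281.5, 227.1]), array([282.1, 253.7]), array([284.5, 358.3])] ap [279.4843 217.7425]
scene stylus [0.4941 0.0661 0.0685] 0.39 [307.9 215.7]
scene aperture [0.4962 0.0603 0.0526] 0.81 [305.3 219.3]
 tr 0.3 6046 223 324 196 299 [  0.61    -0.7924 275.6292 247.3619]
 tcp axis at point, shoulder, top: [array([306.6, 214.8]), array([307.2, 202.9]), array([308.2, 179.6])] ap [306.1046 219.3618]
top stylus [0.6267 0.0433 0.0621] 0.57 [269.9 171.4]
top stylus [ 0.5651 -0.3026 -0.0022] 0.34 [412.3 203.8]
 tcp axis at point, shoulder, top: [array([261.1, 228.5]), array([260.5, 225.7]), array([259.4, 220.1])] ap [261.7641 229.6359]
```

```bash
ls -t pics | head -4; python3 - <<'E'
import cv2,glob,numpy as np
f=sorted(glob.glob('pics/wrist_*'))[-1];print(f)
g=cv2.cvtColor(cv2.imread(f),6)
print('     ',*range(256,308,2))
for r in range(194,262,2): print(r,*(f'{v:3d}' for v in g[r,256:308:2]))
f=sorted(glob.glob('pics/scene_*'))[-1];g=cv2.cvtColor(cv2.imread(f),6)
for r in range(196,228): print(r,*(f'{v:3d}' for v in g[r,292:322]))
E
```

```text
top_20.30.png
scene_20.05.png
wrist_19.80.png
wrist_19.15.png
pics/wrist_19.80.png
      256 258 260 262 264 266 268 270 272 274 276 278 280 282 284 286 288 290 292 294 296 298 300 302 304 306
194 216 217 216 215 214 216 214 216 215 216 215 215 213 216 216 216 214 216 215 215 215 216 215 215 213 214
196 215 214 216 216 215 216 216 216 215 215 216 216 215 216 215 214 215 215 215 215 216 216 214 215 215 215
198 216 215 215 214 216 216 215 215 215 215 216 215 216 213 208 197 209 215 215 215 216 216 215 215 216 214
200 216 216 214 215 215 216 215 216 217 215 216 212 198 179 166 156 185 214 216 215 215 216 215 216 216 216
202 215 214 214 216 215 216 215 216 214 209 201 170 151 150 157 158 170 212 216 216 216 216 215 217 214 215
204 215 215 214 215 214 214 215 207 185 168 153 152 157 177 197 163 152 199 215 214 215 215 215 215 215 213
206 215 215 214 214 213 205 188 160 149 151 162 184 203 214 214 187 152 169 211 215 214 214 215 215 215 214
208 215 215 212 198 176 158 148 154 164 185 197 197 204 206 213 206 156 153 199 215 214 214 215 214 215 214
210 214 202 168 149 151 157 173 191 195 184
[... 6032 characters left out ...]
 179 180 175 170 165 172 193 180 208 235 238 237 237 237 238 237 238 237 237 231
223 238 237 237 238 237 238 238 238 236 229 226 217 203 190 165 166 171 178 223 238 239 238 238 237 237 238 238 238 237 226
224 238 238 238 237 238 238 238 238 239 239 238 235 234 231 227 215 195 203 231 237 237 238 238 238 237 237 237 238 235 221
225 237 237 237 238 238 237 237 238 239 238 238 238 238 239 239 236 231 233 237 238 238 238 238 238 237 238 238 237 228 213
226 238 238 238 238 238 238 238 238 237 238 237 237 238 238 238 238 237 238 237 238 237 237 238 238 238 237 237 235 222 204
227 237 237 237 238 238 238 238 237 238 238 238 238 238 238 237 237 238 238 237 238 238 238 237 237 238 238 238 230 218 201
```

Wrist picture measured in numbers: the pin is centred at column 279.5, and the hole frame's centre is (278.3, 219.3). That leaves about 1 mm to correct. Applying it and entering the hole.

Emit:
play_rows([
  [-0.015,-0.015,0.1],
  [0,0,0.2],
  [0,0,0.2],
  [0,0,0],
  [0,0,0],
], yaw=[0,0,0,0,0], gripper=[5,5,5,5,5])

```text
t: 21.05
tool_pos: [0.4939, 0.0612, 0.0879]
tcp_rot: [-0.291, -3.127, 0.0]
force: [0.2, -1.1, -0.2]
finger_gap: 0.0124
gripper_force: 58.7
```

Emit:
play_rows([
  [0,0,0.15],
  [0,0,0.1],
  [0,0,0],
  [0,0,0],
], yaw=[0,0,0,0], gripper=[5,5,5,5])

```text
t: 21.45
tool_pos: [0.4943, 0.0613, 0.0759]
tcp_rot: [-0.291, -3.128, 0.0]
force: [0.4, -0.4, -0.8]
finger_gap: 0.0125
gripper_force: 58.7
```

Emit:
play_rows([
  [0,0,0.06],
  [0,0,0],
  [0,0,0],
], yaw=[0,0,0], gripper=[5,5,5])

```text
t: 21.75
tool_pos: [0.4944, 0.0613, 0.0731]
tcp_rot: [-0.291, -3.128, 0.0]
force: [0.1, 0.2, -0.6]
finger_gap: 0.0124
gripper_force: 58.7
```

Emit:
play_rows([
  [0,0,0.04],
  [0,0,0],
  [0,0,0],
], yaw=[0,0,0], gripper=[5,5,5])

```text
t: 22.05
tool_pos: [0.4946, 0.0613, 0.0712]
tcp_rot: [0.291, 3.128, 0.0]
force: [0.8, -1.0, 1.9]
finger_gap: 0.0125
gripper_force: 58.9
```

Emit:
play_rows([
  [0,0,0.04],
  [0,0,0],
  [0,0,0],
], yaw=[0,0,0], gripper=[5,5,5])

```text
t: 22.35
tool_pos: [0.4946, 0.0613, 0.0692]
tcp_rot: [0.291, 3.128, 0.0]
force: [-0.5, -0.2, 3.9]
finger_gap: 0.0123
gripper_force: 59.0
```

Emit:
play_rows([
  [0,0,0.03],
  [0,0,0],
  [0,0,0],
], yaw=[0,0,0], gripper=[5,5,5])

```text
t: 22.65
tool_pos: [0.4946, 0.0613, 0.0676]
tcp_rot: [0.291, 3.128, 0.0]
force: [-0.6, 0.7, 4.6]
finger_gap: 0.0125
gripper_force: 59.0
```

The spring force is rising as specified. Pressing on to the end stop.

Emit:
play_rows([
  [0,0,0.02],
  [0,0,0],
  [0,0,0],
], yaw=[0,0,0], gripper=[5,5,5])

```text
t: 22.95
tool_pos: [0.4949, 0.0613, 0.0672]
tcp_rot: [0.291, 3.127, 0.0]
force: [-0.5, 0.4, 10.9]
finger_gap: 0.0127
gripper_force: 60.1
```

Emit:
play_rows([
  [0,0,0.02],
  [0,0,0],
  [0,0,0],
], yaw=[0,0,0], gripper=[5,5,5])

```text
t: 23.25
tool_pos: [0.4952, 0.0613, 0.0669]
tcp_rot: [0.291, 3.127, 0.0]
force: [-2.4, -0.5, 18.8]
finger_gap: 0.0127
gripper_force: 60.8
```

End stop reached: at 18.8 N the force climbs steeply while the tool barely moves. One last numeric check, then I'll hand in.

```bash
python3 - <<'E'
from h import *
c=snap('scene');a=cv2.imread('pics/s6.png');st()
d=cv2.absdiff(a,c['pixels']).max(2)
print('vial area change',(d[225:265,250:300]>40).sum())
s=ctrl.get_state()
if s['force'][2]>8: print(finish_job())
E
```

```text
t 23.3 tcp [0.4952 0.0613 0.0669] yaz 79.37 z [ 0.0016  0.0001 -1.    ] F [-3.5 -0.5 19.2] gap 0.012741975346586823 60.84597587585449 q [ 0.1   0.47  1.99 -0.    0.68 -1.29]
vial area change 0
the job is handed in; nothing more can be done
None
```

The job is handed in at 23.3 s: the vial lies saddled on the two lower vials and released, and the gripped stylus holds the tare button on its end stop at about 19 N. The judge's verdict was not shown.

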